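Spot-check metal specimens with a bench meter probe

TASK

Check the round steel specimens on the bench: on the meter press the large round power key and then the square measure key, one at a time; take the probe from its stand and press its spring tip for about half a second on the marked circle of the square reference block, then on the marked circle of each specimen present, from the smallest to the largest. Then stand the probe fully back in its stand, let go, and press the bar-shaped store key. Also lay all the specimens flat on the floor of the empty enamel tray, leaving the glassware and other things on the bench alone.

Things in the scene. Friction and masses are not known exactly. Their poses are not given: they have to be found in the camera images.
- key_power_top (a point): centre of the top face of the large round power key, 30 mm across, at the left end of the row as seen from the robot; the key stands 9 mm proud of the 45 mm high meter, straight up. The meter: white fixed box 150 x 170 mm, 45 mm high, 75 mm at the display on its far side; three black keys in a row 50 mm apart
- key_power (a joint): how far that key is pushed down, 0 to 0.005 m; it is sprung: about 1.5 N starts it, about 5 N holds it fully down, and it comes back up by itself
- key_measure_top (a point): centre of the top face of the square measure key, 22 mm, in the middle of the row; the key stands 9 mm proud of the 45 mm high meter, straight up
- key_measure (a joint): how far that key is pushed down, 0 to 0.005 m; it is sprung: about 1.5 N starts it, about 5 N holds it fully down, and it comes back up by itself
- key_store_top (a point): centre of the top face of the long bar-shaped store key, 44 mm (pointing away from the robot) by 15 mm, at the right end of the row as seen from the robot; the key stands 9 mm proud of the 45 mm high meter, straight up
- key_store (a joint): how far that key is pushed down, 0 to 0.005 m; it is sprung: about 1.5 N starts it, about 5 N holds it fully down, and it comes back up by itself
- stand_hole (a point): Probe stand, fixed: 90 x 90 mm foot, 80 x 80 mm aluminium top plate whose upper face is 70 mm above the table, carried on two side cheeks. The hole is over its middle. This point: centre of the 25 mm round hole through the stand's top plate, at the plate's upper face (z 70 mm)
- probe_grip (a point): centre of the probe's teal square handle, 24 x 24 mm (sides along x and y), 56 mm tall; z points up, away from the tip. Probe about 0.13 kg. Under the handle a round flange 40 mm across, its lower face 34 mm below this point, rests on the stand's plate at the start (so this point is 34 mm above stand_hole); below it a nose 40 mm long, 14 mm thick, tapering, hangs in the hole
- tip_point (a point): the very end of the probe's brass spring tip (6 mm thick, round-ended), on the probe's axis, 82 mm below probe_grip with the tip fully out
- probe_tip (a joint): how far the spring tip is pushed in, 0 to 0.005 m; about 1 N starts it and 3.5 N pushes it fully in
- reference_mark (a point): centre of the marked circle (black spot 12 mm across) on the upper face of the square reference block: an aluminium block 50 x 50 mm on a grey 80 x 80 mm foot, fixed, upper face 20 mm above the table
- tray_in (a point): centre of the inner floor of the white enamel tray with a dark blue rim, fixed: 160 mm along this point's x by 290 mm along its y outside, walls 4 mm thick, floor 4 mm above the table, rim 18 to 20 mm above the table
- spec_a_mid (a point): centre of the round steel specimen 26 mm across and 16 mm high, half-way up (8 mm above its underside), z up; loose, lies flat on the bench; may be absent
- spec_a_mark (a point): centre of the marked circle (black spot 12 mm across) on the upper face of the 26 mm specimen, 6 mm off its centre
- spec_b_mid (a point): centre of the round steel specimen 36 mm across and 16 mm high, half-way up (8 mm above its underside), z up; loose, lies flat on the bench; may be absent
- spec_b_mark (a point): centre of the marked circle (black spot 12 mm across) on the upper face of the 36 mm specimen, 9 mm off its centre
- spec_c_mid (a point): centre of the round steel specimen 46 mm across and 16 mm high, half-way up (8 mm above its underside), z up; loose, lies flat on the bench; may be absent
- spec_c_mark (a point): centre of the marked circle (black spot 12 mm across) on the upper face of the 46 mm specimen, 13 mm off its centre
- spec_d_mid (a point): centre of the round steel specimen 56 mm across and 16 mm high, half-way up (8 mm above its underside), z up; loose, lies flat on the bench; may be absent
- spec_d_mark (a point): centre of the marked circle (black spot 12 mm across) on the upper face of the 56 mm specimen, 17 mm off its centre
- beaker_a: empty glass beaker 56 mm across, 65 mm high, loose, a bystander to be left alone; origin at the centre of its underside
- beaker_b: empty glass beaker 66 mm across, 80 mm high, loose, a bystander to be left alone; origin at the centre of its underside
- jar_a: amber jar 54 mm across, 70 mm high, loose, a bystander to be left alone; origin at the centre of its underside
- pen: blue pen, 130 mm long and 10 mm thick, lying, loose, a bystander to be left alone; origin at its middle
Mind the look-alikes: they are no part of the job. Leave any pink look-alike of the part that bears spec_d_mid alone. Of the things shaped like the part that bears stand_hole, the aluminium one is meant.

How it is judged:
By the outcome, as a careful person would: the job done as asked, in the order asked, and still so for the second after the job is handed in, with the robot touching nothing.
Of spec_a, spec_b, spec_c, spec_d only 2 to 4 are there at a start; the rules pass over those that are not, and their reading is None.
At some moment in a run one of spec_a, spec_b, spec_c, spec_d may be knocked a few centimetres aside while the robot is not near it.
It also fails if it takes over 210 s, if anything falls off the work surface, if the arm or the gripper's body presses on something with over 40 N, if the wrist force passes 120 N, or if a joint passes its speed limit or range.

ROBOT

A 6-joint arm with a two-finger parallel gripper is mounted at the origin on the work surface. World frame = base frame: x ahead of the robot, y to its left, z up, the work surface at z = 0. Lengths are in m, angles in rad, forces in N, time in s.
With the tool pointing down it reaches from about 0.325 to 0.9 m from the base axis. Payload 6.1 kg.
Tool frame: the origin (TCP) lies on the centre line of the jaws, within the pads' length; the fingertips stand robot.tip_extent ahead of it and the grasp point (between the pads) lies 8 mm behind it (robot.tip_extent is the distance from the TCP to the fingertips, in m); z points along the fingers, y is the line along which they close (so a half turn about z gives the same grasp; the last joint's range is limited). The gripper opens to 85 mm and grips with 20 to 120 N. Pads are 22 mm wide; open, the fingers measure 114 mm over their backs; the gripper's body (76 mm by 85 mm) begins 54 mm behind the grasp point. The pads swing forward as they close: fully open they stand 13 mm farther back than shut.
Start: joints at [-1.325, 0.22, 1.526, -0, 1.395, -0.126], TCP at [0.227, -0.582, 0.242] pointing down, gripper open.
Joint ranges: [-2.98, 2.98], [-0.91, 2.08], [0.09, 2.57], [-1.24, 4.39], [0.2, 2.65], [-2.68, 2.68]. Speed limits (rad/s): [2.57, 2.57, 3.01, 3.14, 3.14, 3.14].

INTERFACE

Orientations are given as a 3x3 rotation matrix whose columns are the frame's x, y, z axes.
In Python, from bench import robot, hand, kin, read_camera, get_calibration, workorder, read_clock, read_q, read_dq, read_joint_efforts, read_tcp_pos, read_eef_rot, read_wrist_force, read_moment, read_finger_gap, read_grasp_force gives the robot as it stands. Calls block until the motion is done:
- robot.reach(position, orientation): joint-space move of the TCP to a pose.
- robot.move_linear(position, rot=None, feed=0.15, until_force=None): straight line of the TCP; rot=None keeps the orientation; feed is the mean speed in m/s. With until_force (N) it stops when the force on the tool has changed by that much, and returns True; else False.
- robot.move_j(angles): joint-space move.
- hand.move_gripper(opening, force=None): opening from 0.0 (shut) to 1.0 (fully open); force is the grip in N (None keeps the last); returns when the fingers have stopped.
- robot.wait(seconds).
- kin.solve_ik(position, orientation): joint angles nearest the present ones, or None.
- read_camera(name): name is "side" or "top"; returns (picture, depth): 480x640x3 uint8, blue, green, red; 480x640 float32, m along the optical axis (not along the pixel's ray), 0 where there is no reading.
- get_calibration(name): a dict with "fov_y" (degrees; the focal length in pixels is half the picture's height over the tangent of half this angle, whatever the lens; pixels are square), "cx", "cy" (the principal point, pixels), "cam_to_world" (4x4, takes a point from camera to world coordinates). Camera axes: x right, y up, looking along -z (the intrinsics and any distortion apply to the point x, -y, -z); pixel columns grow to the right and rows downward; lengths in m; the calibration is good to about 2 mm. A picture is of the moment at which its call begins. get_calibration takes no time and is no camera call.
A pose or a line that the arm cannot do raises robot.Unreachable and nothing moves.
- workorder.job_done(): hands the job in; it is judged then, once.
Readings, each from a call of its own:
- read_clock(): time.
- read_q(): joint angles.
- read_dq(): joint speeds.
- read_joint_efforts(): joint torques, N m.
- read_tcp_pos(): TCP position.
- read_eef_rot(): TCP orientation.
- read_wrist_force(): force on the tool from outside, world axes, zero at the start.
- read_moment(): the same for the moment, N m.
- read_finger_gap(): opening from 0.0 (shut) to 1.0 (fully open).
- read_grasp_force(): force on a finger pad.
Only numpy, scipy, OpenCV 4.12 (cv2) and the standard library are available. Lean on these libraries where they do the work, as an engineer would, in place of code of your own. Each camera call takes 0.05 s, during which the arm holds its last target. There are 200 camera calls.

## Working session

There is one attempt and no reset: what is moved stays moved. The work goes in short steps, each a Python script; the robot and the scene stay as the last script left them, time stands still between calls to the robot, and variables do not carry over. Pictures are saved under pics/ and viewed, at most 14 in all, crops included, and the job is handed in when it is done.

```bash
ls; mkdir -p pics; python3 - <<'E'
from bench import *
import cv2,numpy as np
for n in("top","side"):
    p,d=read_camera(n);cv2.imwrite(f"pics/{n}0.png",p);np.save(f"pics/{n}0.npy",d)
    print(n,get_calibration(n))
print(robot.tip_extent,read_clock(),read_eef_rot())
E
```

```text
pics
top {'fov_y': 57.077023283667415, 'cx': 314.0484943201888, 'cy': 232.19408777587086, 'cam_to_world': array([[ 0.02376751,  0.99913206, -0.03420863,  0.44314763],
       [-0.99966235,  0.02339283, -0.01131159, -0.0199854 ],
       [-0.01050154,  0.03446593,  0.9993507 ,  1.17600504],
       [ 0.        ,  0.        ,  0.        ,  1.        ]])}
side {'fov_y': 56.80367077210377, 'cx': 323.4134881634128, 'cy': 235.6578777841828, 'cam_to_world': array([[-9.53447944e-01,  2.07981585e-01, -2.18359058e-01,
         2.83773270e-01],
       [-3.01557090e-01, -6.56183554e-01,  6.91727161e-01,
         6.15004930e-01],
       [ 5.82888186e-04,  7.25373561e-01,  6.88355182e-01,
         6.95053124e-01],
       [ 0.00000000e+00,  0.00000000e+00,  0.00000000e+00,
         1.00000000e+00]])}
0.011 0.1 [[ 9.31693010e-01  3.63246419e-01 -4.18093826e-04]
 [ 3.63246576e-01 -9.31691402e-01  1.74839865e-03]
 [ 2.45565127e-04 -1.78084195e-03 -9.99998384e-01]]
```

View pics/top0.png

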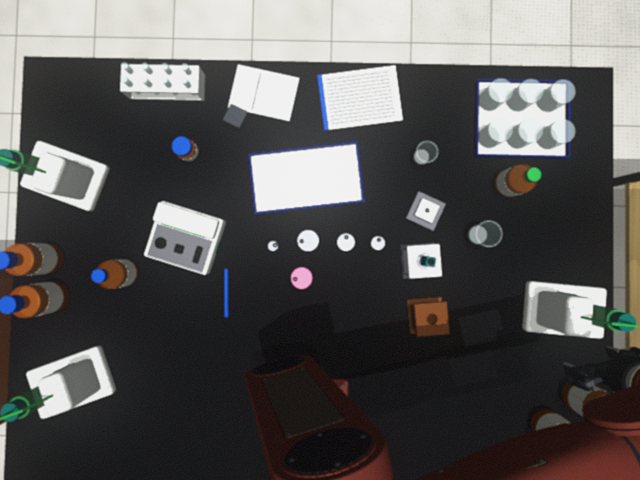

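View pics/side0.png

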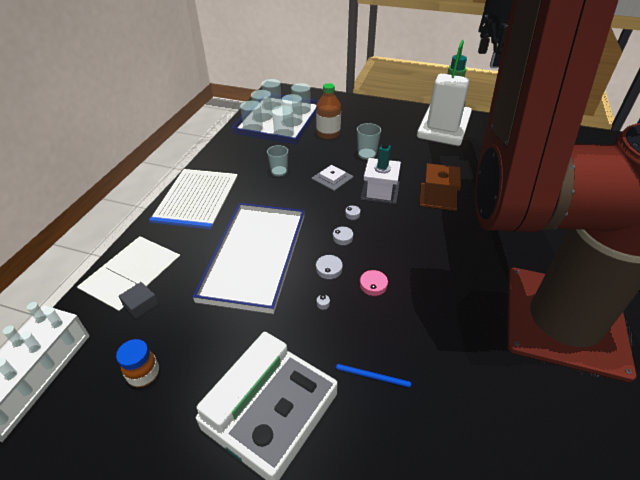

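The top picture shows the meter at (185,240), the tray at (306,178), the reference block at (427,210) and the aluminium stand with the teal probe at (427,261). The four steel discs are a (273,246), d (308,240), c (346,242) and b (378,243).

Look-alikes:
- **Disc:** the pink one at (301,278) is rejected.
- **Stand:** the brown one at (430,317) is rejected in favour of the aluminium one at (425,261).
- **White bases elsewhere:** these are dispensers, not part of the job.

```bash
cat > h.py <<'E'
from bench import *
import cv2,numpy as np
def cal(n):
    c=get_calibration(n); return c,240/np.tan(np.radians(c["fov_y"]/2))
def p2w(n,u,v,z):
    c,f=cal(n); T=c["cam_to_world"]
    r=T[:3,:3]@np.array([(u-c["cx"])/f,-(v-c["cy"])/f,-1]); o=T[:3,3]
    return o+r*(z-o[2])/r[2]
def w2p(n,p):
    c,f=cal(n); T=c["cam_to_world"]; q=T[:3,:3].T@(np.array(p)-T[:3,3])
    return np.array([c["cx"]+f*q[0]/-q[2], c["cy"]-f*q[1]/-q[2]])
def ortho(n,img,c,half,z,ppm=4):
    """metric view of plane z: rows down = -x, cols right = -y; ppm px/mm"""
    N=int(2*half*1000*ppm); s=half
    W=[(c[0]+s,c[1]+s),(c[0]+s,c[1]-s),(c[0]-s,c[1]-s),(c[0]-s,c[1]+s)]
    src=np.float32([w2p(n,(*w,z)) for w in W]); dst=np.float32([(0,0),(N,0),(N,N),(0,N)])
    return cv2.warpPerspective(img,cv2.getPerspectiveTransform(src,dst),(N,N),flags=cv2.INTER_CUBIC)
def o2w(u,v,c,half,ppm=4):
    return np.array([c[0]+half-(v+.5)/ppm/1000, c[1]+half-(u+.5)/ppm/1000])
def disc(n,img,c,half=.05,z=.016,r=.028):
    """disc centre and mark from a metric view"""
    o=ortho(n,img,c,half,z); g=o.max(2).astype(np.uint8)
    _,m=cv2.threshold(cv2.GaussianBlur(g,(0,0),3),110,255,0)
    cs,_=cv2.findContours(m,0,1)
    cs=[k for k in cs if cv2.contourArea(k)>1500]
    k=min(cs,key=lambda k:np.hypot(*(np.array(cv2.minEnclosingCircle(k)[0])-half*4000)))
    (u,v),R=cv2.minEnclosingCircle(cv2.convexHull(k)); 
    e=cv2.fitEllipse(cv2.convexHull(k)) if len(k)>5 else None
    M=np.zeros_like(g); cv2.circle(M,(int(u),int(v)),int(R-4),255,-1)
    w=np.clip(130-cv2.GaussianBlur(g,(0,0),2).astype(float),0,None)*(M>0)
    yy,xx=np.mgrid[:g.shape[0],:g.shape[1]]
    mk=o2w((w*xx).sum()/w.sum(),(w*yy).sum()/w.sum(),c,half) if w.sum()>0 else None
    return o2w(u,v,c,half),R/4000,mk
E
python3 - <<'E'
from h import *
np.set_printoptions(precision=4,suppress=True)
t=cv2.imread("pics/top0.png");s=cv2.imread("pics/side0.png")
for nm,px in dict(a=(273,246),b=(378,243),c=(346,242),d=(308,240)).items():
    c=p2w("top",*px,.016)[:2]
    for n,i in(("top",t),("side",s)):
        try:print(nm,n,*disc(n,i,c))
        except Exception as e:print(nm,n,e)
dt=np.load("pics/top0.npy")
f=cal("top")
tiles=[]
for nm,px,z in(("meter",(185,240),.054),("stand",(425,261),.07),("ref",(427,210),.02),("tray",(306,178),.02)):
    c=p2w("top",*px,z)[:2]; print(nm,c)
    h=.16 if nm=="tray" else .1
    tiles.append([cv2.resize(ortho(n,i,c,h,z,2),(300,300)) for n,i in(("top",t),("side",s))])
row=lambda k:np.vstack(k)
cv2.imwrite("pics/tiles.png",np.hstack([cv2.resize(row(k),(200,400),interpolation=cv2.INTER_AREA) for k in tiles]))
tl=[]
for px in((273,246),(308,240),(346,242),(378,243)):
    c=p2w("top",*px,.016)[:2]; tl.append(np.vstack([cv2.resize(ortho(n,i,c,.05,.016),(200,200)) for n,i in(("top",t),("side",s))]))
cv2.imwrite("pics/discs.png",np.hstack(tl))
E
```

```text
a top [0.4449 0.1015] 0.01453792667388916 [0.45   0.0923]
a side [0.4456 0.1048] 0.014638054847717285 [0.4477 0.0991]
b top [ 0.4592 -0.1742] 0.01965048599243164 [ 0.4681 -0.1761]
b side [ 0.4597 -0.1664] 0.024698089599609375 [ 0.4632 -0.163 ]
c top [ 0.4596 -0.0901] 0.0245892276763916 [ 0.4728 -0.0912]
c side [ 0.4589 -0.083 ] 0.029458127975463867 [ 0.458  -0.0786]
d top [0.4619 0.0095] 0.0298179817199707 [0.4661 0.0247]
d side [0.4615 0.0162] 0.03379334259033203 [0.461  0.0239]
meter [0.4539 0.3213]
stand [ 0.4156 -0.286 ]
ref [ 0.5478 -0.3012]
tray [0.6249 0.0177]
```

View pics/tiles.png

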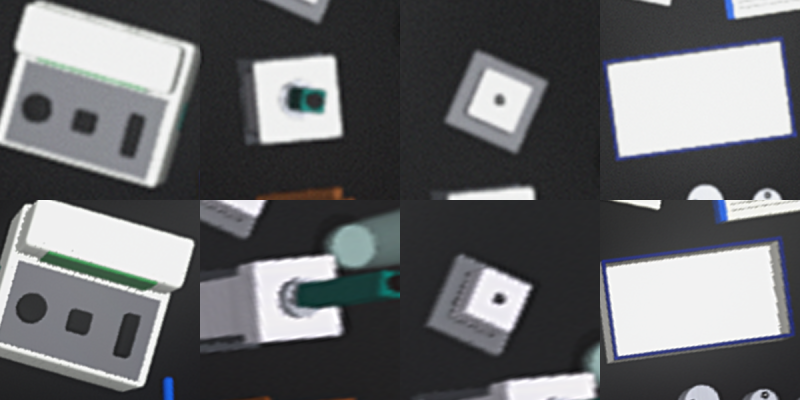

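View pics/discs.png

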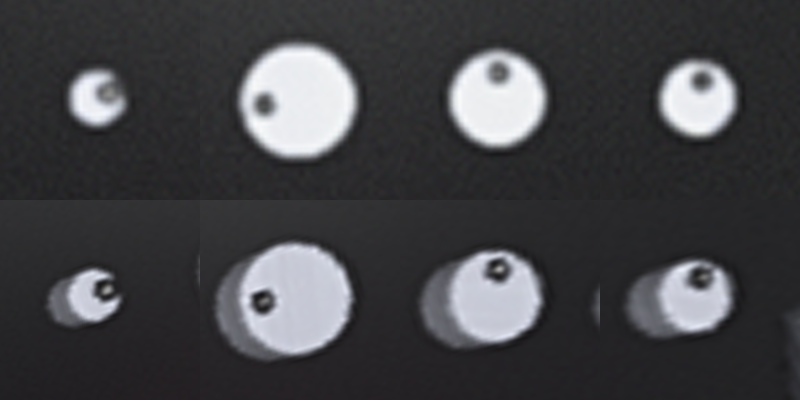

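```bash
python3 - <<'E'
from h import *
np.set_printoptions(precision=4,suppress=True)
t=cv2.imread("pics/top0.png").astype(float).max(2)
# sag of table far edge in top
us=[];vs=[]
for u in list(range(40,600,12)):
    col=cv2.GaussianBlur(t,(0,0),1)[50:80,u]; g=np.diff(col); us.append(u); vs.append(50+g.argmin())
us=np.array(us);vs=np.array(vs);ln=np.polyfit([us[0],us[-1]],[vs[0],vs[-1]],1)
print("top edge resid",(vs-np.polyval(ln,us)).round(1))
# depth consistency: table height across image
for n in("top","side"):
    d=np.load(f"pics/{n}0.npy"); c,f=cal(n);T=c["cam_to_world"]
    for (u,v) in ([(60,110),(110,220),(200,330),(340,205),(450,120),(560,240),(185,262),(160,243)] if n=="top" else [(330,190),(310,330),(200,300),(430,330),(370,430),(180,460),(262,435),(303,380)]):
        z=np.median(d[v-2:v+3,u-2:u+3]); p=T[:3,:3]@(np.array([(u-c["cx"])/f,-(v-c["cy"])/f,-1])*z)+T[:3,3]; print(n,(u,v),p)
# wood line in side image: skip
E
```

```text
top edge resid [ 0.  -0.2 -0.4 -0.7  0.1 -0.1 -0.3 -0.5  0.3  0.  -0.2 -0.4 -0.6  0.2
 -0.  -0.3 -0.5  0.3  0.1 -0.1 -0.3 -0.6  0.2  0.  -0.2 -0.4  0.3  0.1
 -0.1 -0.3  0.5  0.3  0.  -0.2 -0.4  0.4  0.2 -0.  -0.3  0.5  0.3  0.1
 -0.1 -0.3  0.4  0.2  0. ]
top (60, 110) [ 0.7985  0.6894 -0.0004]
top (110, 220) [ 0.5034  0.5419 -0.0014]
top (200, 330) [ 0.2165  0.29   -0.001 ]
top (340, 205) [ 0.5576 -0.0742  0.001 ]
top (450, 120) [ 0.7934 -0.3645 -0.0018]
top (560, 240) [ 0.478  -0.6592 -0.001 ]
top (185, 262) [0.3976 0.3222 0.0446]
top (160, 243) [0.4448 0.3854 0.0529]
side (330, 190) [ 0.5385 -0.2472  0.0022]
side (310, 330) [0.4509 0.1677 0.0012]
side (200, 300) [0.6755 0.1719 0.0092]
side (430, 330) [0.2386 0.1003 0.001 ]
side (370, 430) [0.3026 0.3138 0.0003]
side (180, 460) [0.5611 0.4421 0.0005]
side (262, 435) [0.4459 0.3907 0.0548]
side (303, 380) [0.4184 0.2935 0.0553]
```

```bash
python3 - <<'E'
from h import *
R=read_eef_rot()
hand.move_gripper(0.0)
Rd=np.array([[1,0,0],[0,-1,0],[0,0,-1.]])
# hover over presumed midpoint of meter, tip z~.12
robot.reach([.447,.345,.141],Rd)
print(read_tcp_pos(),read_clock())
ims=[read_camera(n)[0] for n in("top","side")]
for n,i in zip(("top","side"),ims):
    cv2.imwrite(f"pics/{n}1.png",i); print(n,w2p(n,read_tcp_pos()+[0,0,-.011]))
crops=[]
for n,i in zip(("top","side"),ims):
    u,v=w2p(n,[.45,.345,.09]).astype(int); u=max(60,u);v=max(60,min(v,480-75))
    crops.append(cv2.resize(i[v-60:v+75,u-60:u+75],(400,400),interpolation=2)); print(u-60,v-60)
cv2.imwrite("pics/m1.png",np.hstack(crops))
E
```

```text
[0.44751293 0.34451731 0.14108881] 4.2083
top [165.47317373 241.97195876]
side [269.13972211 379.55584344]
110 181
209 333
```

View pics/m1.png

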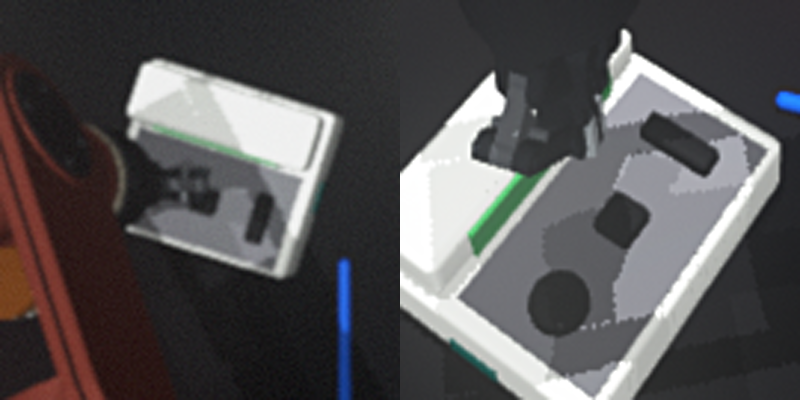

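The side crop shows the three keys clear: power (560,300), measure (620,220), store (680,145). The two cameras differ by only a few mm there, so I'll use the average and press the first two keys.

```bash
cat >> h.py <<'E'
K=dict(power=(.4459,.3873),measure=(.4319,.3393),store=(.4184,.2923))
def down(yx,yy):
    y=np.array([yx,yy,0.]);y/=np.linalg.norm(y);z=np.array([0,0,-1.]);return np.column_stack([np.cross(y,z),y,z])
def press(k,R=down(-.279,-.96)):
    x,y=K[k]
    robot.reach([x,y,.105],R)
    robot.move_linear([x,y,.072],feed=.1)
    hit=robot.move_linear([x,y,.052],feed=.015,until_force=6)
    print(k,hit,read_tcp_pos(),read_wrist_force())
    robot.wait(.2); robot.move_linear([x,y,.105],feed=.1)
E
python3 - <<'E'
from h import *
for k in("power","measure"): press(k)
print(read_clock())
E
```

```text
power True [0.4459555  0.3874039  0.06013958] [-0.56264108 -1.2631396   4.89471535]
measure True [0.43203532 0.33936685 0.06008318] [-2.13594714 -0.53258859  4.59703464]
9.3333
```

```bash
python3 - <<'E'
from h import *
np.set_printoptions(precision=4,suppress=True)
t=cv2.imread("pics/top0.png");s=cv2.imread("pics/side0.png")
c=(.417,-.283)
o=[np.hstack([ortho(n,i,c,.05,z,4) for z in(.132,.076,.07)]) for n,i in(("top",t),("side",s))]
for y in o:
    for k in range(3):
        cv2.drawMarker(y,(200+400*k,200),(0,0,255),0,20,1)
cv2.imwrite("pics/probe.png",cv2.resize(np.vstack(o),(800,533),interpolation=cv2.INTER_AREA))
E
```

```text
(no output)
```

View pics/probe.png

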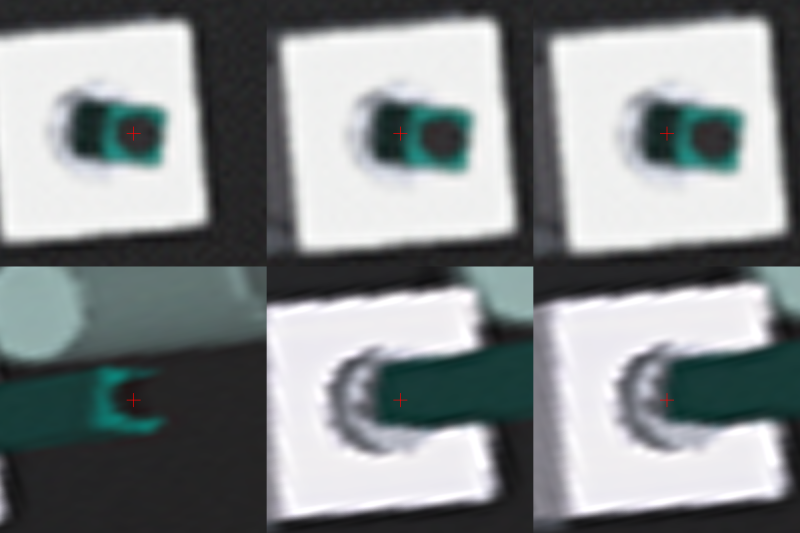

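Both cameras put the teal handle's top centre at (0.417, -0.283), so the aluminium stand choice is confirmed. Next I'll grasp the probe and hover over the reference mark.

```bash
cat >> h.py <<'E'
Rd=down(0,-1)
TIP=.078   # TCP z minus tip z
P0=np.array([.417,-.283,.100])
REF=(.5493,-.3002)
def hover_view(name,mark,zt):
    q=read_tcp_pos(); out=[]
    for n in("top","side"):
        i,_=read_camera(n); u,v=w2p(n,[*mark,zt]); u0,v0=int(u)-30,int(v)-30
        cr=cv2.resize(i[v0:v0+60,u0:u0+60],(400,400),interpolation=2)
        for p,col in(([*mark,zt],(0,0,255)),([q[0],q[1],q[2]-TIP],(0,255,255))):
            a,b=w2p(n,p); cv2.drawMarker(cr,(int((a-u0+.5)*6.667),int((b-v0+.5)*6.667)),col,0,16,1)
        out.append(cr)
    cv2.imwrite(f"pics/{name}.png",np.hstack(out))
E
python3 - <<'E'
from h import *
hand.move_gripper(.6)
robot.reach(P0+[0,0,.12],Rd)
print(robot.move_linear(P0,feed=.1,until_force=8),read_tcp_pos())
hand.move_gripper(0,force=45)
print(read_finger_gap(),read_grasp_force(),read_wrist_force(),read_tcp_pos())
robot.move_linear(P0+[0,0,.10],feed=.12)
robot.reach([*REF,.02+TIP+.012],Rd)
print(read_finger_gap(),read_wrist_force(),read_tcp_pos(),read_clock())
hover_view("ref1",REF,.02)
E
```

```text
False [ 0.41749789 -0.28345118  0.10078464]
0.27782348183452354 43.89480934711173 [-0.04569577  1.1522432   5.22777855] [ 0.41744326 -0.28338077  0.10077407]
0.27847842437599346 [ 0.30420317 -0.77975521 -0.25114298] [ 0.54836774 -0.29975957  0.10917933] 15.5083
```

View pics/ref1.png

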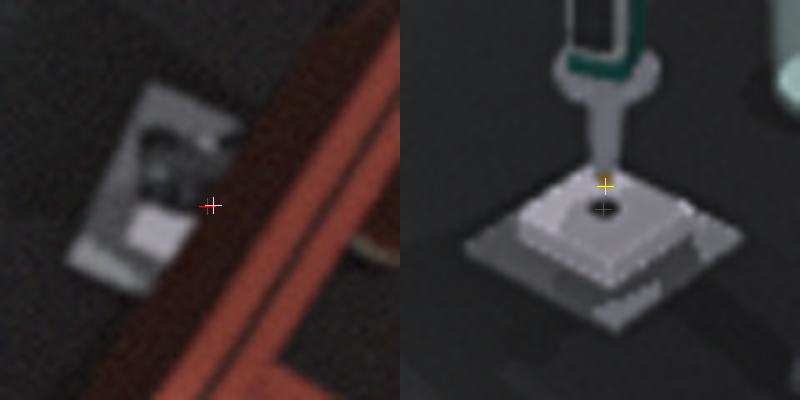

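The side crop shows the tip at (605,185), just above the mark at (603,207), matching both predictions. I'll press the reference, then hover over specimen a and re-measure all the discs.

```bash
cat >> h.py <<'E'
def touch(mark,zt):
    robot.move_linear([*mark,zt+TIP+.004],feed=.06)
    h=robot.move_linear([*mark,zt+TIP-.0042],feed=.02,until_force=5)
    t=read_clock();robot.wait(.5)
    print("touch",h,read_tcp_pos(),"tip",read_tcp_pos()[2]-TIP-zt,read_wrist_force(),read_finger_gap(),t)
    q=read_tcp_pos();robot.move_linear([q[0],q[1],zt+TIP+.03],feed=.08)
A=np.array([.4482,.0965])
SP=dict(a=(.4478,.0962),b=(.4681,-.1761),c=(.4728,-.0912),d=(.4661,.0247))
E
python3 - <<'E'
from h import *
touch(REF,.02)
robot.reach([.4485,.0965,.016+TIP+.012],Rd)
print(read_tcp_pos(),read_clock())
hover_view("a1",A,.016)
s,_=read_camera("side");t,_=read_camera("top")
cv2.imwrite("pics/side2.png",s[120:420,200:500]); cv2.imwrite("pics/top2.png",t[200:320,240:480])
cr=np.hstack([cv2.resize(s[180:330,290:430],(373,400),interpolation=2),cv2.resize(t[200:300,240:400],(427,267),interpolation=2)[:0] if 0 else cv2.resize(t[190:300,250:400],(427,313),interpolation=2).copy() if 0 else cv2.copyMakeBorder(cv2.resize(t[190:300,250:400],(427,313),interpolation=2),0,87,0,0,0)])
cv2.imwrite("pics/c2.png",np.vstack([cv2.resize(cr,(600,300)),cv2.resize(cv2.imread("pics/a1.png"),(600,300))]))
E
```

```text
touch False [ 0.54951874 -0.30039693  0.09398829] tip -0.00401171386421546 [ 1.2405979  -2.21864765  2.52447893] 0.2837718153740836 16.45
[0.44935509 0.09586469 0.10635205] 19.0417
```

View pics/c2.png

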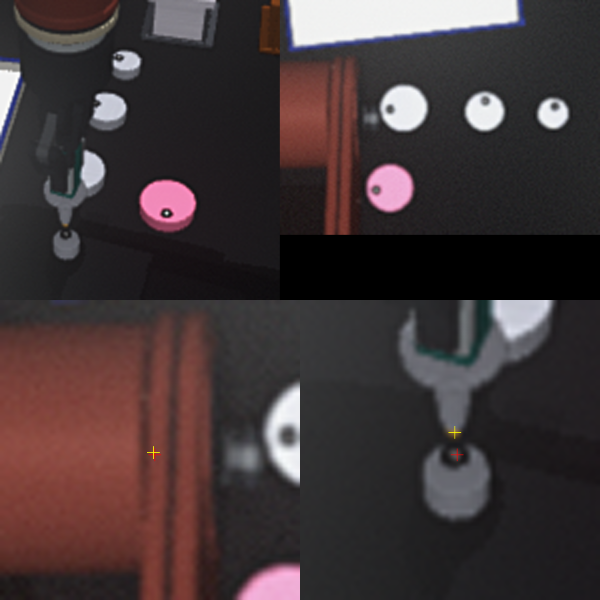

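Specimen a's mark is right under the tip: tip at (455,432), mark at (455,455) in the crop. The other three discs are unmoved.

```bash
cat >> h.py <<'E'
B=np.array([.4688,-.1760]);C=np.array([.4735,-.0912]);D=np.array([.4666,.0257])
E
python3 - <<'E'
from h import *
touch(A,.016)
robot.move_linear([*A,.15],feed=.15)
robot.reach([*B,.016+TIP+.012],Rd)
print(read_tcp_pos(),read_clock())
hover_view("b1",B,.016)
s,_=read_camera("side");cv2.imwrite("pics/side3.png",s)
cv2.imwrite("pics/b2.png",np.hstack([cv2.imread("pics/b1.png")[:,400:],cv2.resize(s[180:330,290:440],(400,400),interpolation=2)]))
E
```

```text
touch False [0.44845145 0.09650729 0.08995861] tip -0.004041394578885998 [1.57900542 0.62524853 1.62526071] 0.2815684601247005 20.0833
[ 0.46865618 -0.17502113  0.10560849] 22.5583
```

View pics/b2.png

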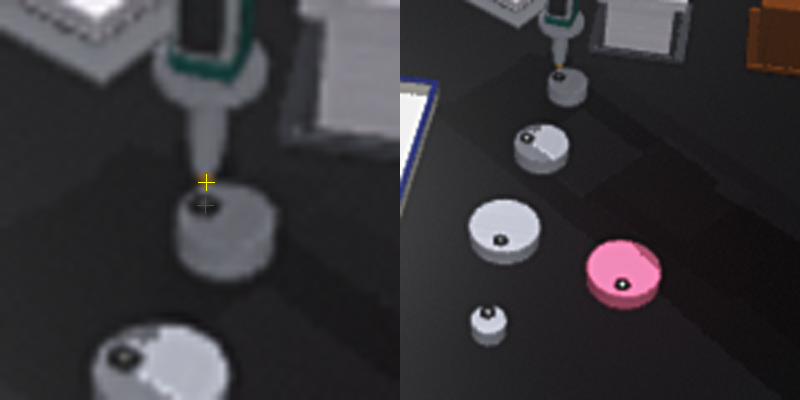

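Specimen b's mark (205,205) is under the tip (205,183). I'll press it until the force rises, which also calibrates the press depth.

```bash
cat >> h.py <<'E'
def touch2(mark,zt):
    robot.move_linear([*mark,zt+TIP+.004],feed=.06); robot.wait(.15)
    f0=read_wrist_force()[2]; L=[]
    for k in range(0,17):
        h=robot.move_linear([*mark,zt+TIP+.001-.0005*k],feed=.02)
        f=read_wrist_force()[2]-f0; L.append((round((read_tcp_pos()[2]-TIP-zt)*1e3,1),round(f,1)))
        if f>4.2: break
    robot.wait(.3); print("touch",L,read_wrist_force()[2]-f0,read_tcp_pos()[:2],read_finger_gap(),read_clock())
    q=read_tcp_pos();robot.move_linear([q[0],q[1],zt+TIP+.03],feed=.08)
E
python3 - <<'E'
from h import *
touch2(B,.016)
robot.reach([*C,.016+TIP+.012],Rd)
print(read_tcp_pos(),read_clock())
hover_view("c1",C,.016)
cv2.imwrite("pics/c3.png",cv2.imread("pics/c1.png")[:,400:])
E
```

```text
touch [(np.float64(0.8), np.float64(-1.7)), (np.float64(0.6), np.float64(1.4)), (np.float64(0.1), np.float64(1.8)), (np.float64(-0.5), np.float64(0.3)), (np.float64(-1.0), np.float64(1.5)), (np.float64(-1.5), np.float64(2.1)), (np.float64(-2.0), np.float64(2.2)), (np.float64(-2.5), np.float64(1.9)), (np.float64(-3.0), np.float64(2.9)), (np.float64(-3.5), np.float64(3.1)), (np.float64(-4.0), np.float64(2.9)), (np.float64(-4.5), np.float64(3.5)), (np.float64(-4.8), np.float64(4.2))] 4.996709351535253 [ 0.46888981 -0.17604573] 0.28266090026572854 26.7417
[ 0.47279405 -0.0900467   0.10503953] 27.775
```

View pics/c3.png

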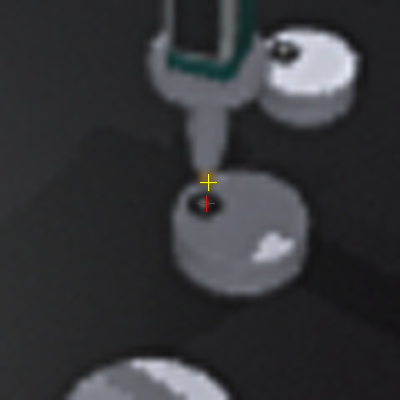

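c is aligned too: tip at (208,180), mark at (205,203). The depth scale holds, with the tip bottoming at about 4.8 mm, so the earlier 4 mm presses were good.

```bash
python3 - <<'E'
from h import *
touch(C,.016)
robot.reach([*D,.016+TIP+.012],Rd)
print(read_tcp_pos(),read_clock())
hover_view("d1",D,.016)
cv2.imwrite("pics/d3.png",cv2.imread("pics/d1.png")[:,400:])
E
```

```text
touch False [ 0.47370211 -0.09124722  0.08993842] tip -0.004061578195428808 [ 1.15562032 -3.18950975  1.73056694] 0.2777922750950801 28.7167
[0.46586123 0.02643752 0.10522314] 30.3333
```

View pics/d3.png

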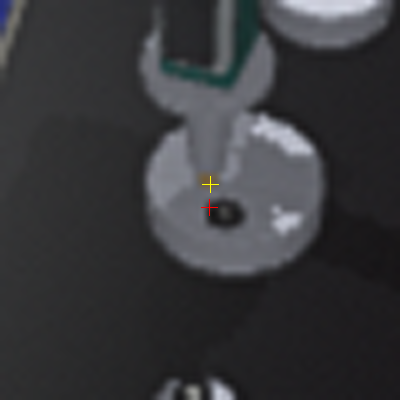

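d's mark is at (227,213), not the predicted (209,207), so d was nudged by a few mm. I'll correct from the side view.

```bash
python3 - <<'E'
from h import *
u,v=w2p("side",[*D,.016]); a=p2w("side",u,v,.016); b=p2w("side",u+18/6.667,v+6/6.667,.016)
D2=D+(b-a)[:2]; print(D2)
open("h.py","a").write(f"D2=np.array([{D2[0]},{D2[1]}])\n")
robot.move_linear([*D2,.016+TIP+.009],feed=.05); robot.wait(.2)
D0=D2; hover_view("d4",D2,.016)
cv2.imwrite("pics/d5.png",cv2.imread("pics/d4.png")[:,400:])
E
```

```text
[0.46055782 0.02640269]
```

View pics/d5.png

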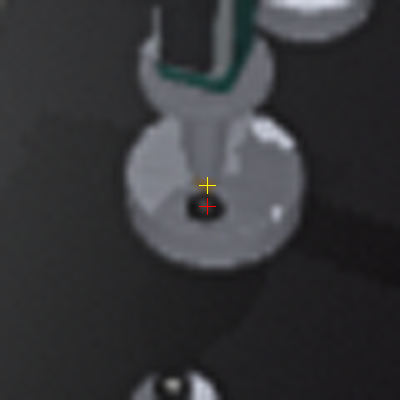

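Now the mark (205,207) is on target. The earlier estimate was a shading error, so d hasn't moved. I'll press it, return the probe to its stand and press store.

```bash
python3 - <<'E'
from h import *
touch(D2,.016)
robot.move_linear([*D2,.20],feed=.15)
G=np.array([.41744,-.28338,.10077])
robot.reach(G+[0,0,.10],Rd)
robot.move_linear(G+[0,0,.06],feed=.08)
print(read_tcp_pos())
h=robot.move_linear(G+[0,0,.003],feed=.05,until_force=8); print(h,read_tcp_pos())
h=robot.move_linear(G-[0,0,.003],feed=.01,until_force=5); print(h,read_tcp_pos(),read_wrist_force())
hand.move_gripper(.6); robot.move_linear(G+[0,0,.13],feed=.12)
robot.reach([.30,-.2,.3],Rd)
hand.move_gripper(0)
t,_=read_camera("top");s,_=read_camera("side");print(read_clock())
cv2.imwrite("pics/top4.png",t);cv2.imwrite("pics/side4.png",s)
cv2.imwrite("pics/st4.png",np.hstack([cv2.resize(s[110:260,300:450],(400,400),interpolation=2),cv2.resize(t[130:330,230:430],(400,400),interpolation=2)]))
E
```

```text
touch False [0.46076078 0.02636565 0.08993298] tip -0.004067017168105466 [ 0.45873754 -0.14840562  1.28866336] 0.27959963991009606 31.825
[ 0.41740459 -0.28332844  0.16054318]
False [ 0.41768638 -0.28360269  0.1041751 ]
True [ 0.4175852  -0.28352603  0.10076325] [-0.06692515  0.55420948  4.77353093]
40.0417
```

View pics/st4.png

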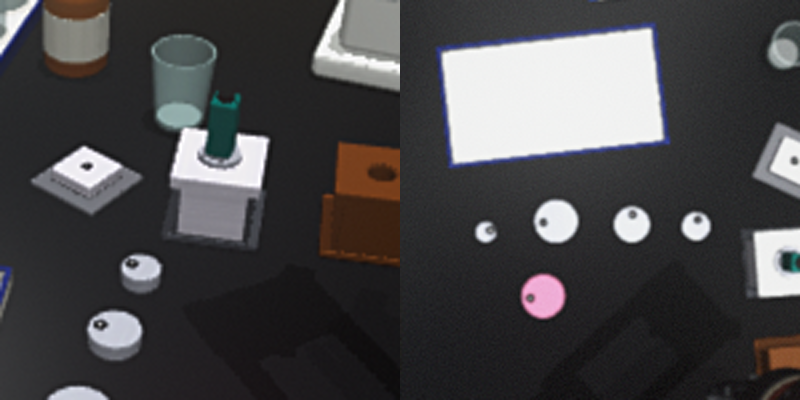

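The probe is seated with its flange flat on the aluminium plate (crop (222,155)), and all four discs are where they were. Next: press store, then re-measure the discs and move the first one (d) to the tray.

```bash
cat >> h.py <<'E'
TC=np.array([.6269,.0185]); L=np.array([-.132,.991]); S=np.array([.991,.132])
DIA=dict(a=.026,b=.036,c=.046,d=.056); OFF=dict(a=.105,b=-.099,c=-.034,d=.040); ZP=dict(a=.014,b=.013,c=.012,d=.011)
def Rs():
    q=read_q(); best=None
    for sg in(1,-1):
        R=down(*(sg*S)); j=[kin.solve_ik([*TC,z],R) for z in(.2,.02)]
        if all(k is not None for k in j) and (best is None or abs(j[0][5])<best[0]): best=(abs(j[0][5]),R)
    return best[1]
def place(k,c):
    R=Rs(); z=ZP[k]; f=DIA[k]/.085
    hand.move_gripper(f+.17,force=40)
    robot.reach([*c,.10],R); robot.move_linear([*c,.04],feed=.12)
    h=robot.move_linear([*c,z],feed=.04,until_force=7); print(k,"down",h,read_tcp_pos())
    hand.move_gripper(0,force=40); z1=read_tcp_pos()[2]; g=read_finger_gap(); print("gap mm",g*85,DIA[k]*1e3,read_grasp_force())
    if abs(g*.085-DIA[k])>.006: hand.move_gripper(f+.17); robot.move_linear([*c,.1]); return False
    robot.move_linear([*c,.09],feed=.12); p=TC+OFF[k]*L
    robot.reach([*p,.09],R); robot.move_linear([*p,z1+.012],feed=.12); robot.wait(.1)
    h=robot.move_linear([*p,z1+.0035],feed=.015,until_force=5); print("set",h,read_tcp_pos(),z1+.004,read_finger_gap()*85)
    hand.move_gripper(min(f+.14,1)); robot.move_linear([*p,.10],feed=.12); return True
E
python3 - <<'E'
from h import *
np.set_printoptions(precision=4,suppress=True)
robot.reach([.33,.2,.3],Rd)
press("store")
robot.reach([.30,-.2,.3],Rd)
t,_=read_camera("top")
X={}
for nm,g in dict(a=(.4449,.1015),b=(.4592,-.1742),c=(.4596,-.0901),d=(.4619,.0095)).items():
    o,r,m=disc("top",t,g); X[nm]=o; print(nm,o,r)
print(place("d",X["d"]),read_clock())
E
```

```text
store True [0.4185 0.2924 0.06  ] [-0.8972 -0.5064  5.0783]
a [0.4449 0.1015] 0.014558327674865723
b [ 0.4593 -0.1741] 0.019654506683349608
c [ 0.4596 -0.0902] 0.02464054870605469
d [0.4619 0.0095] 0.029793296813964844
d down False [0.462  0.0095 0.0111]
gap mm 53.74703298515803 56.0 41.70085072517395
set True [0.6215 0.0582 0.0159] 0.01586677522165023 54.032854407352076
True 54.3667
```

Store was pressed fully and d went into the tray. Now c, b and a, re-measuring each from the top camera first.

```bash
python3 - <<'E'
from h import *
np.set_printoptions(precision=4,suppress=True)
for k,g in dict(c=(.4596,-.0902),b=(.4593,-.1741),a=(.4449,.1015)).items():
    robot.reach([.30,-.25,.3],Rd)
    t,_=read_camera("top"); o,r,m=disc("top",t,g); print(k,o,r)
    if abs(r*2-.003-DIA[k])>.004: print("check");break
    if not place(k,o): break
robot.reach([.30,-.25,.3],Rd)
t,_=read_camera("top");s,_=read_camera("side");print(read_clock())
cv2.imwrite("pics/end.png",np.hstack([cv2.resize(t[60:360,130:530],(400,300)),cv2.resize(s,(400,300),interpolation=cv2.INTER_AREA)]))
cv2.imwrite("pics/end.png",np.hstack([cv2.resize(t[120:300,140:460],(800,450)),])) if 0 else None
cv2.imwrite("pics/end2.png",np.hstack([cv2.resize(t[130:290,230:450],(440,320),interpolation=2),cv2.resize(s[190:330,180:380],(457,320),interpolation=2)])[:, :800])
E
```

```text
c [ 0.4595 -0.0902] 0.024590307235717774
c down False [ 0.4596 -0.0902  0.012 ]
gap mm 43.98817252959248 46.0 40.644328594207764
set True [ 0.6313 -0.0151  0.0168] 0.01675156448432808 43.93290946425951
b [ 0.4592 -0.1741] 0.01961945915222168
b down False [ 0.4593 -0.1742  0.013 ]
gap mm 34.12140830129917 36.0 39.74658966064453
set True [ 0.6399 -0.0796  0.0177] 0.01764676733602352 33.95301574996896
a [0.4449 0.1015] 0.014466463088989258
a down False [0.445  0.1016 0.014 ]
gap mm 23.713721860062595 26.0 39.14537787437439
set True [0.6129 0.1226 0.0186] 0.01851047403307845 23.680253415274063
83.5333
```

View pics/end2.png

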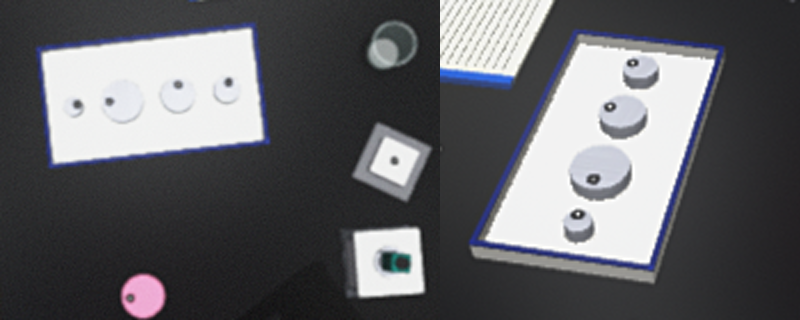

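All four discs lie flat in the tray, in a row at (75–228, 85–107) in the left crop. The probe stands in its stand at (395,262), and the pink disc is untouched. Handing in.

```bash
python3 -c "
from bench import *
print(workorder.job_done())"
```

```text
the job is handed in; nothing more can be done
None
```

The job is handed in with no verdict returned: keys, presses and probe return were done in the order asked, and all four specimens lie flat in the tray after about 84 s of robot time.

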